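# Bin a used needle in the slide-lid sharps container

### The arm

A 6-joint arm with a two-finger parallel gripper is mounted at the origin on the work surface. World frame = base frame: x ahead of the robot, y to its left, z up, the work surface at z = 0. Lengths are in m, angles in degrees, forces in N, time in s.
With the tool pointing down it reaches from about 0.4 to 0.825 m from the base axis. Payload 7 kg.
Tool frame: the origin (TCP) lies at the centre of the arm's flange, where the gripper is bolted on; the fingertips stand 178 mm ahead of it and the grasp point (between the pads) lies 159 mm ahead of it (ctrl.hold_point_z is the distance from the TCP to the grasp point, in m); z points along the fingers, y is the line along which they close (so a half turn about z gives the same grasp; the last joint's range is limited). The gripper opens to 88 mm and grips with 3 to 60 N. Pads are 19 mm wide; open, the fingers measure 130 mm over their backs; the gripper's body (78 mm by 193 mm) begins 47 mm behind the grasp point.
Start: joints at [87.611, 20.546, 0.682, 0, -70.136, -16.507], TCP at [0.219, 0.639, 0.405] pointing down, gripper open.
Joint ranges: [-176.03, 176.03], [-82.01, 121.73], [-58.28, 71.71], [-173.87, 95.51], [-174.79, -0.11], [-173.66, 173.66]. Speed limits (degrees/s): [136.94, 136.94, 172.46, 180, 180, 180].

### API

Orientations are given as [roll, pitch, yaw] about the fixed x, y, z axes, in that order (R = Rz(yaw) Ry(pitch) Rx(roll)).
In Python, from plant import ctrl gives the robot as it stands.
- The arm moves only by the shell command python3 -m inch 'ROWS'. ROWS is JSON, one flat list of numbers, 7 for each row, row after row: the closure, from 0 (fully open) to 1 (shut), then the shift along the tool's x, y, z in mm, then the turn, a rotation vector about the tool's x, y, z in degrees. In form: [hand, x, y, z, wx, wy, wz, hand, x, y, z, wx, wy, wz, ...]. A call has 1 to 5 rows; each row is the pose to reach, as a shift and turn from the pose commanded when the call began, along the tool's axes at that moment; what a row does not reach only later rows make up. A row lasts 1/10 s, in which the tool goes at most 50 mm and 8.59 degrees, less where a joint would pass 70% of its speed; a pose out of reach is approached as far as the arm can. A call with a gripper value outside its range is refused whole. The fingers move at their own pace and stop on an object; the grip force is fixed at half the most. Time passes only in rows, so rows that repeat a pose let the fingers close. It gives the time, the measured TCP pose, the force, the opening and the grip force at its end, in the units of the state.
- ctrl.get_obs(): the state, without advancing time (a new reading comes with each control period).
- ctrl.snapshot(name): name is "scene" or "top" or "wrist"; returns a dict with "frame" (480x640x3 uint8, red, green, blue), "K" (3x3 intrinsics, pixels), "k1" (the pictures are not rectified: a ray, as slopes to the right and down, at radius r is drawn at 1 + k1 r^2 times it, then the intrinsics apply), "R" (3x3) and "t" (3): a world point X has camera coordinates R X + t. Camera axes: x right, y down, z forward; pixel columns grow to the right and rows downward; lengths in m; the calibration is good to about 2 mm. A picture is of the moment at which its call begins. There is no depth.
- ctrl.close_job(): hands the job in; it is judged then, once.
Trained networks look in a picture, given as the dict that the camera call returned (one of the last four; its "shot" number tells which), for a name from the list of things; names that differ only in an ending like _2 or _b are one class to them, and where a whole thing is asked for, a point or a joint stands for the part that bears it (a point fixed in the world has none). Each returns a list of dicts, best first, with "p" (0 to 1); they miss things now and then, are a little off and sometimes report something else, mostly with a low value. They report only what shows in the picture. A call takes as long as a camera call.
- ctrl.recognise(picture, thing): "location" ([x, y, z] in m, in world coordinates, good to about 4 mm: the middle of the surface that is visible of it).
- ctrl.trace(picture, thing): "pixels" (480x640 bool, what is visible of it).
- ctrl.mark_of(picture, thing): "location" ([x, y, z] in m, in world coordinates, good to about 4 mm: a listed point, or the origin of a listed thing).
The state is a dict: "clock": time; "joint_pos": joint angles; "qvel": joint speeds; "tau": joint torques, N m; "tool_pos": TCP position; "orientation": TCP orientation; "force": force on the tool from outside, world axes, zero at the start; "moment": the same for the moment, N m; "opening": finger opening in m; "gripper_force": force on a finger pad.
Only numpy, scipy, OpenCV 4.12 (cv2) and the standard library are available. Lean on these libraries where they do the work, as an engineer would, in place of code of your own. Each camera call takes 0.05 s, during which the arm holds its last target. There are 200 camera calls.

### The job

Get rid of the used needle: slide the flat lid of the yellow sharps container all the way back by pressing on it, drop the used needle holder through the opening, and slide the lid fully shut again. Leave the blood tube and the unused lancet lying in their places in the tray, and leave the tray and the swab jar where they stand.

Things in the scene. Friction and masses are not known exactly. Their poses are not given: they have to be found in the camera images.
- sharps: Yellow sharps container with a red top, fixed to the counter: 200 (x) x 150 (y) mm, 140 mm high to the top of the red rim. Origin at the centre of its underside, z up; at yaw 0 its x points away from the robot. The red top has an opening in its +x half, from x = 12 to 82 mm, 116 mm wide in y about y = 0, covered by the white lid. Hollow and empty inside, floor at 4 mm.
- lid (a joint): How far the white sliding lid is open, in m: 0 = shut, 0.072 = fully back at its stop. Grows as the lid moves towards the container's -x. May start a few mm ajar. Stays where it is left; sliding it takes 2 to 3 N, whatever the pressure on it.
- lid_pad (a point): Centre of the lid's flat top face, moving with it; axes as the container's. White plate 84 (x) x 128 (y) x 4 mm, top face 135.5 mm above the counter, 4.5 mm below the red rim all round it, so no edge to hold: press shut fingertips on it with about 6 to 15 N and drag. 116 mm of its width is free between red lips. The low ribs do not catch a finger. Container x = 48 mm when shut, -24 mm fully back.
- opening (a point): Fixed point at rim height (140 mm), container x = 50 mm, y = 0: the middle of the part of the opening left free when the lid is fully back. That part is 64 mm along the container's x and 116 mm along its y, so the holder passes lying level along the container's y.
- holder: Used needle holder, 82 mm long, lying along its own x in the tray: at -x a flat whitish flange 34 mm wide, 22 mm high; then a whitish round barrel 20 mm in diameter, 38 mm long; a small green hub; at +x a pink safety shield 33 mm long, 14 mm wide, shut over the needle. Origin at mid-length on its underside (tray floor, 2 mm above the counter), z up. 16 to 28 g.
- holder_grip (a point): Middle of the holder's barrel: holder x = -16 mm, 11 mm above the tray floor; axes as the holder's. Grip here across the barrel (20 mm).
- tray: Shallow loose stainless-steel tray, 150 mm along its x, 270 mm along its y, rim 12 mm high, floor 2 mm thick; origin at the centre of its underside. Holder, blood tube and lancet lie in it side by side about 80 mm apart along its y, in any order.
- sample: Blood tube with a purple cap, lying along its own x in the tray, 75 mm long, cap 16 mm in diameter. It stays in the tray. Origin under its middle.
- lancet: Unused blue finger lancet, 45 x 15 x 11 mm, lying along its own x in the tray. It stays in the tray. Origin under its middle.
- swabs: Small pale swab jar with a steel cap, 60 mm in diameter, 75 mm high, standing behind the middle of the work area. Origin under its centre.

How it is judged (in metres and radians):
On the way, in this order (a step that is already met when the one before it is completed fails the run):
1. the lid is slid right back (at least 62 of its 72 mm) (value of joint lid above 0.062 m), for 0.2 s.
2. the needle holder has gone through the opening and lies inside the container (z of holder in the frame of sharps between 0 and 0.1 m and x of holder in the frame of sharps between -0.098 and 0.098 m and y of holder in the frame of sharps between -0.073 and 0.073 m), for 0.2 s.
At the end, for the whole second after the job is handed in: the needle holder lies at rest inside the sharps container, the lid is shut to within 4 mm, and the blood tube and the lancet lie in the tray (all of step 2 and value of joint lid below 0.004 m and linear speed of holder below 0.03 m/s and z of each of sample, lancet in the frame of tray below 0.02 m); the robot touches nothing.
It fails at once if the blood tube or the lancet is moved more than 40 mm (distance of any of sample, lancet from where it was at the start of the episode above 0.04 m).
It fails at once if the tray is shoved more than 40 mm (distance of tray from where it was at the start of the episode above 0.04 m).
It fails at once if the swab jar is shoved more than 40 mm or knocked over (distance of swabs from where it was at the start of the episode above 0.04 m or angle between swabs's own z axis and vertical above 0.6 rad).
It also fails if it takes over 61 s, if anything falls off the work surface, if the arm or the gripper's body presses on something with over 40 N, if the wrist force passes 120 N, or if a joint passes its speed limit or range.

## Working session

There is one attempt and no reset: what is moved stays moved. The work goes in short steps, Python scripts to look and compute and a shell command to move; the robot and the scene stay as the last step left them, time stands still between calls to the robot, and variables do not carry over. Pictures are saved under pics/ and viewed, at most 10 in all, crops included, and the job is handed in when it is done.

```bash
mkdir -p pics; ls; cat > h.py <<'E'
import numpy as np, cv2
from plant import ctrl
from scipy.spatial.transform import Rotation as Ro
def tool():
    o=ctrl.get_obs(); return np.array(o["tool_pos"]),Ro.from_euler('xyz',o["orientation"],degrees=True).as_matrix(),o
def save(p,n): cv2.imwrite(f"pics/{n}.png",cv2.cvtColor(p["frame"],cv2.COLOR_RGB2BGR))
def ray(p,uv,z):
    K=p["K"];k=p["k1"]
    x=cv2.undistortPoints(np.array(uv,float).reshape(-1,1,2),np.array(K),np.array([k,0,0,0,0.])).reshape(-1,2)
    R=np.array(p["R"]);c=-R.T@np.array(p["t"])
    d=np.c_[x,np.ones(len(x))]@R
    return c+d*((z-c[2])/d[:,2])[:,None]
def proj(p,X):
    return cv2.projectPoints(np.array(X,float).reshape(-1,1,3),cv2.Rodrigues(np.array(p["R"]))[0],np.array(p["t"]),np.array(p["K"]),np.array([p["k1"],0,0,0,0.]))[0].reshape(-1,2)
def axis(p,name,z):
    r=ctrl.trace(p,name)
    if not r: return None
    v,u=np.nonzero(r[0]["pixels"]); P=ray(p,np.c_[u,v],z)
    (c,s,a)=cv2.minAreaRect((P[:,:2]*1000).astype(np.float32))
    return r[0]["p"],np.round(c,1),np.round(s,1),round(a,1)
E
python3 - <<'E'
from h import *
np.set_printoptions(precision=4,suppress=True)
print(ctrl.get_obs())
for n in("scene","top"):
    p=ctrl.snapshot(n);save(p,n)
    for t in("sharps","lid_pad","opening","holder","holder_grip","tray","sample","lancet","swabs"):
        r=ctrl.mark_of(p,t);print(n,t,[(np.round(q["location"],4),round(q["p"],2)) for q in r[:2]])
    for t,z in(("holder",.013),("sample",.01),("lancet",.013),("tray",.01),("sharps",.14),("lid",.1355)): print(t,axis(p,t,z))
E
```

```text
pics
{'clock': 0.0, 'joint_pos': array([ 87.6118,  20.5925,   0.6324,  -0.0199, -70.1347, -16.5058]), 'qvel': array([ 0.0011,  0.0486,  0.058 , -0.0561, -0.0043,  0.0196]), 'tau': array([ -0.0004, -58.2721,  29.3044,   6.9975,   0.0067,  -0.0002]), 'tool_pos': array([0.2185, 0.6384, 0.4037]), 'orientation': array([179.9039,  -0.009 , -18.9008]), 'force': array([-0.881 ,  1.4316,  0.3181]), 'moment': array([-0.0095,  0.0103,  0.0187]), 'gripper_force': 0.0, 'opening': 0.08769605138187624}
scene sharps [(array([ 0.5388,  0.2246, -0.002 ]), 0.69)]
scene lid_pad [(array([0.5797, 0.2221, 0.137 ]), 0.72)]
scene opening [(array([0.5914, 0.2185, 0.1391]), 0.95)]
scene holder [(array([ 0.511 , -0.1993,  0.0022]), 0.86)]
scene holder_grip [(array([ 0.504 , -0.2057,  0.0135]), 0.76)]
scene tray [(array([ 0.5209, -0.1938,  0.0016]), 0.75)]
scene sample [(array([ 0.5288, -0.2796,  0.0043]), 0.7)]
scene lancet [(array([ 0.5018, -0.1131,  0.0001]), 0.72), (array([ 0.521 , -0.1932,  0.0002]), 0.22)]
scene swabs [(array([ 0.5298, -0.28  ,  0.0011]), 0.69), (array([ 0.7277, -0.003 , -0.0021]), 0.58)]

[... 668 characters left out ...]
 [(array([ 0.4983, -0.2038,  0.0124]), 0.94)]
top tray [(array([ 0.5236, -0.1958, -0.0049]), 0.57)]
top sample [(array([ 0.5301, -0.2757,  0.0017]), 0.86)]
top lancet [(array([ 0.5387,  0.2277, -0.0005]), 0.7), (array([ 0.5287, -0.2775,  0.0014]), 0.62)]
top swabs [(array([ 0.7219, -0.0057, -0.0012]), 0.84)]
holder (0.97, array([ 509.8, -196.7]), array([83.2, 31.3]), 33.5)
sample (0.6, array([ 527. , -277.5]), array([14.5, 73.7]), 84.8)
lancet (0.58, array([ 501.8, -116.5]), array([16.5, 44.8]), 70.1)
tray (0.58, array([ 522.5, -198.2]), array([155.9, 276.8]), 7.3)
sharps (0.77, array([531.1, 212.9]), array([176.9, 206. ]), 82.8)
lid (0.88, array([578.9, 220.8]), array([121.5,  85. ]), 83.3)
```

View pics/top.png

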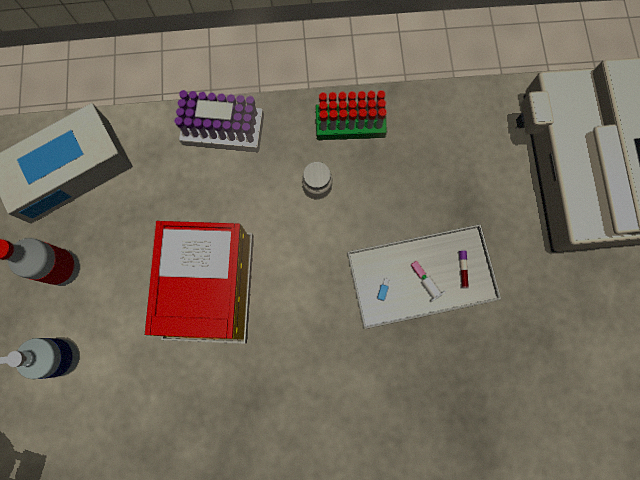

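View pics/scene.png

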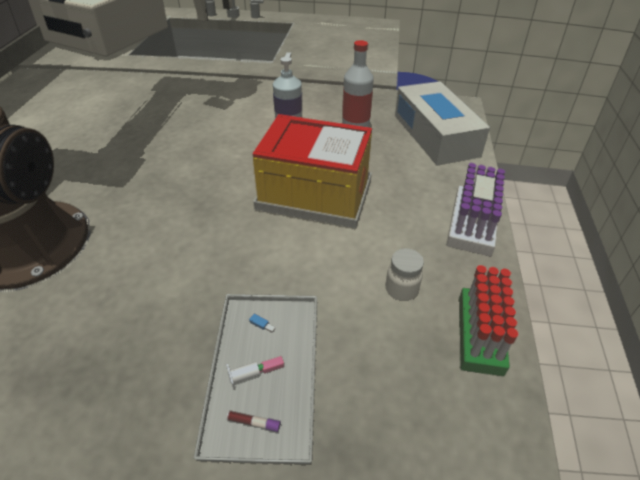

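The top view shows the container at about (195,280), with its lid at (193,254). The holder's flange is at (435,295) and its pink end at (418,268). The tube is at (463,270), the lancet at (383,290), and two tall bottles stand near (45,265) and (45,358). The scene view agrees, and I need the bottle heights for a safe path.

```bash
python3 - <<'E'
from h import *
np.set_printoptions(precision=3,suppress=True)
a=ctrl.snapshot("scene");b=ctrl.snapshot("top")
for n,u,v in(("blue pump",(287,60),(12,357)),("red cap",(361,46),(4,249))):
    best=min(((np.linalg.norm(ray(a,[u],z)[0]-ray(b,[v],z)[0]),z) for z in np.arange(0,.5,.005)));print(n,best,ray(b,[v],best[1]))
# container yaw from red top outline, holder dir
print("rim corners",ray(b,[(157,222),(239,224),(147,335),(233,338)],.14))
for n,p in(("s",a),("t",b)):
    fl=[(231,375)] if n=="s" else [(435,295)]; pk=[(283,364)] if n=="s" else [(415,263)]
    d=ray(p,pk,.012)[0]-ray(p,fl,.012)[0];print(n,ray(p,fl,.012),ray(p,pk,.012),np.degrees(np.arctan2(d[1],d[0])))
E
```

```text
blue pump (np.float64(0.0008118148886528086), np.float64(0.16)) [[0.424 0.529 0.16 ]]
red cap (np.float64(0.0036422963575617265), np.float64(0.21)) [[0.598 0.519 0.21 ]]
rim corners [[0.64  0.285 0.14 ]
 [0.624 0.14  0.14 ]
 [0.444 0.306 0.14 ]
 [0.428 0.16  0.14 ]]
s [[ 0.48  -0.217  0.012]] [[ 0.552 -0.187  0.012]] 22.09220260276732
t [[ 0.481 -0.215  0.012]] [[ 0.547 -0.184  0.012]] 25.525831154897123
```

```bash
python3 -m inch '[1,0,0,-60,0,0,0, 1,45,25,-60,0,0,0, 1,90,50,-60,0,0,0, 1,130,75,-60,0,0,0, 1,170,100,-60,0,0,0]'; python3 -m inch '[1,40,25,0,0,0,0, 1,85,50,0,0,0,0, 1,125,75,0,0,0,0, 1,170,100,0,0,0,0, 1,210,125,0,0,0,0]'; python3 -m inch '[1,45,25,20,0,0,-6, 1,80,45,50,0,0,-12.7, 1,96,56,90,0,0,-12.7, 1,96,56,100,0,0,-12.7, 1,96,56,100,0,0,-12.7]'
python3 - <<'E'
from h import *
p,R,o=tool();print(p,o["orientation"],o["force"],o["opening"],o["clock"])
b=ctrl.snapshot("wrist");save(b,"w1")
for t in("lid_pad","opening","sharps"):print(t,[(np.round(q["location"],4),round(q["p"],2)) for q in ctrl.mark_of(b,t)[:2]])
print(axis(b,"lid",.1355))
E
```

```text
clock: 2.2
tool_pos: [0.3479, 0.4873, 0.465]
orientation: [-180.0, -0.0, -18.9]
force: [0.7, -0.1, -0.5]
opening: 0.0532
gripper_force: 0.0
clock: 2.7
tool_pos: [0.5063, 0.3009, 0.465]
orientation: [-180.0, -0.0, -18.9]
force: [0.9, 0.6, -0.1]
opening: 0.0132
gripper_force: 0.0
clock: 3.2
tool_pos: [0.5779, 0.2178, 0.3626]
orientation: [179.8, 0.2, -6.3]
force: [-0.9, 0.5, 0.9]
opening: 0.0001
gripper_force: 0.0
[0.57787721 0.21781471 0.36263442] [ 1.79841515e+02  1.70951268e-01 -6.29797170e+00] [-0.90651363  0.48993921  0.85245728] 6.274296185820389e-05 3.2
lid_pad [(array([0.5764, 0.2203, 0.1327]), 0.81)]
opening [(array([0.5846, 0.2169, 0.1434]), 0.81)]
sharps [(array([0.5377, 0.2267, 0.0009]), 0.6)]
(0.69, array([592.9, 219.1]), array([121.8,  57.6]), 83.2)
```

View pics/w1.png

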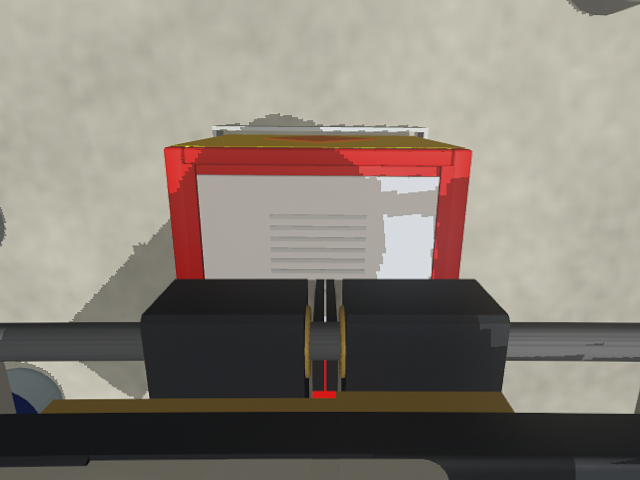

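The fingers are shut over the lid: the white plate shows at (320,225), centred on the fingers. I'll lower the fingers to touch it.

```bash
python3 -m inch '[1,0,0,30,0,0,0, 1,0,0,45,0,0,0, 1,0,0,47,0,0,0, 1,0,0,48,0,0,0, 1,0,0,48,0,0,0]'; python3 -m inch '[1,0,0,1,0,0,0, 1,0,0,1,0,0,0]'; python3 -m inch '[1,0,0,1,0,0,0, 1,0,0,1,0,0,0]'
```

```text
clock: 3.95
tool_pos: [0.5782, 0.2192, 0.3181]
orientation: [-179.9, -0.1, -6.2]
force: [-0.6, 0.3, 0.5]
opening: 0.0004
gripper_force: 0.0
clock: 4.15
tool_pos: [0.5781, 0.2187, 0.3164]
orientation: [-180.0, -0.1, -6.2]
force: [0.5, 0.4, -1.0]
opening: 0.0006
gripper_force: 0.0
clock: 4.35
tool_pos: [0.578, 0.2185, 0.3147]
orientation: [-180.0, -0.0, -6.2]
force: [-0.6, -0.2, -0.6]
opening: 0.0001
gripper_force: 0.0
```

```bash
python3 -m inch '[1,0,0,1,0,0,0, 1,0,0,1,0,0,0]';python3 -m inch '[1,0,0,1,0,0,0, 1,0,0,1,0,0,0]'
```

```text
clock: 4.55
tool_pos: [0.5781, 0.2186, 0.314]
orientation: [-180.0, -0.0, -6.2]
force: [-0.9, -0.4, 2.2]
opening: 0.0007
gripper_force: 1.3
clock: 4.75
tool_pos: [0.5783, 0.2185, 0.3139]
orientation: [-180.0, -0.1, -6.2]
force: [-0.4, -1.2, 8.0]
opening: 0.0001
gripper_force: 3.9
```

```bash
python3 -m inch '[1,0,0,0.5,0,0,0, 1,-3,0,0.5,0,0,0, 1,-8,0,0.5,0,0,0, 1,-14,0,0.5,0,0,0, 1,-20,0,0.5,0,0,0]'
```

```text
clock: 5.25
tool_pos: [0.559, 0.2207, 0.3139]
orientation: [-179.9, -0.2, -6.2]
force: [2.5, -2.4, 8.1]
opening: 0.0008
gripper_force: 4.0
```

```bash
python3 -m inch '[1,-6,0,0.3,0,0,0, 1,-12,0,0.3,0,0,0, 1,-18,0,0.3,0,0,0, 1,-24,0,0.3,0,0,0, 1,-30,0,0.3,0,0,0]';python3 -m inch '[1,-6,0,0,0,0,0, 1,-12,0,0,0,0,0, 1,-16,0,0,0,0,0, 1,-20,0,0,0,0,0, 1,-20,0,0,0,0,0]'
python3 - <<'E'
from h import *
b=ctrl.snapshot("top")
print([(np.round(q["location"],4),round(q["p"],2)) for q in ctrl.mark_of(b,"lid_pad")[:2]])
save({"frame":cv2.resize(b["frame"][200:360,100:300],None,fx=3,fy=3)},"t2")
E
```

```text
clock: 5.75
tool_pos: [0.5292, 0.2241, 0.3138]
orientation: [-179.9, -0.2, -6.2]
force: [2.3, -2.2, 9.1]
opening: 0.0008
gripper_force: 4.7
clock: 6.25
tool_pos: [0.5091, 0.2265, 0.3138]
orientation: [-179.9, -0.2, -6.1]
force: [-0.6, -1.0, 9.6]
opening: 0.0005
gripper_force: 5.2
[(array([0.516 , 0.2263, 0.1308]), 0.6)]
```

View pics/t2.png

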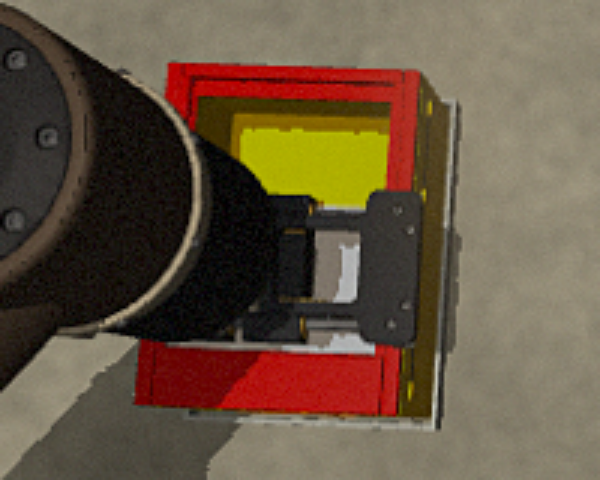

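The crop shows the lid drawn back and the opening clear at about (310,160). I'll push on until it reaches the stop.

```bash
python3 -m inch '[1,-2,0,0,0,0,0, 1,-4,0,0,0,0,0, 1,-4,0,0,0,0,0]'; python3 -m inch '[1,0,0,-20,0,0,0, 1,0,0,-60,0,0,0, 1,0,0,-80,0,0,0, 1,0,0,-80,0,0,0]'
python3 - <<'E'
from h import *
p,R,o=tool();print(o["orientation"])
b=ctrl.snapshot("scene")
print([(np.round(q["location"],4),round(q["p"],2)) for q in ctrl.mark_of(b,"lid_pad")[:2]])
print(R.T@(np.array([.499,-.2055,.40])-p)*1000)
E
```

```text
clock: 6.65
tool_pos: [0.5058, 0.2272, 0.3139]
orientation: [-179.8, -0.3, -6.1]
force: [4.4, -0.4, 7.9]
opening: 0.0007
gripper_force: 3.8
clock: 7.05
tool_pos: [0.5051, 0.227, 0.3953]
orientation: [-179.8, -0.3, -6.2]
force: [0.7, 0.2, 0.3]
opening: 0.0005
gripper_force: 0.0
[-179.77386063   -0.25037647   -6.17532659]
[(array([0.5152, 0.2266, 0.1376]), 0.57)]
[ 40.50851867 430.6064715   -6.25281136]
```

```bash
python3 -m inch '[0,4,45,0,0,0,0, 0,8,90,0,0,0,-6, 0,12,140,0,0,0,-12, 0,16,185,0,0,0,-18, 0,20,225,0,0,0,-24]';  python3 - <<'E'
from h import *
np.set_printoptions(precision=1,suppress=True)
p,R,o=tool();print(p,o["orientation"],R.T@(np.array([.499,-.2055,.36])-p)*1000)
E
```

```text
clock: 7.65
tool_pos: [0.4991, -0.0013, 0.3906]
orientation: [-180.0, 0.1, 18.0]
force: [1.3, 0.4, 0.9]
opening: 0.0346
gripper_force: 0.0
[ 0.5 -0.   0.4] [-180.     0.1   18. ] [-63.2 194.1  30.7]
```

```bash
python3 -m inch '[0,-14,48,0,0,0,-7, 0,-30,95,0,0,0,-7, 0,-46,145,0,0,0,-7, 0,-63,194,0,0,0,-7, 0,-63,194,0,0,0,-7]';  python3 - <<'E'
from h import *
np.set_printoptions(precision=4,suppress=True)
p,R,o=tool();print(p,o["orientation"],o["opening"])
w=ctrl.snapshot("wrist");save(w,"w2");t=ctrl.snapshot("top");s=ctrl.snapshot("scene")
for n,b in(("w",w),("t",t),("s",s)):
    for k in("holder_grip","holder"):print(n,k,[(q["location"],round(q["p"],2)) for q in ctrl.mark_of(b,k)[:2]])
    print(axis(b,"holder",.012))
    print([(q["location"],round(q["p"],2)) for q in ctrl.mark_of(b,"lid_pad")[:2]],axis(b,"lid",.1355))
save({"frame":cv2.resize(t["frame"][200:360,100:300],None,fx=3,fy=3)},"t3")
E
```

```text
clock: 8.15
tool_pos: [0.4983, -0.2075, 0.39]
orientation: [-179.9, 0.2, 24.5]
force: [-0.6, -0.4, -1.2]
opening: 0.0749
gripper_force: 0.0
[ 0.4983 -0.2075  0.39  ] [-179.9308    0.1777   24.529 ] 0.07488321254678607
w holder_grip [([0.5025, -0.2072, 0.0149], 0.92)]
w holder [([0.5128, -0.2016, -0.0021], 0.94)]
(0.67, array([ 513.3, -202.8]), array([86. , 34.3]), 24.5)
[] None
t holder_grip [([0.5186, 0.2269, 0.1323], 0.66), ([0.721, -0.0057, -0.0017], 0.19)]
t holder []
None
[([0.5169, 0.2296, 0.1323], 0.73)] (0.81, array([512.1, 229. ]), array([121.2,  85.7]), 83.6)
s holder_grip [([0.5029, -0.205, 0.0153], 0.95)]
s holder [([0.5125, -0.1972, 0.0031], 0.94)]
(0.6, array([ 515.7, -204. ]), array([83.5, 31. ]), 21.6)
[([0.513, 0.2301, 0.1385], 0.89)] (0.64, array([515.2, 231. ]), array([119.9,  82.3]), 84.1)
```

View pics/w2.png

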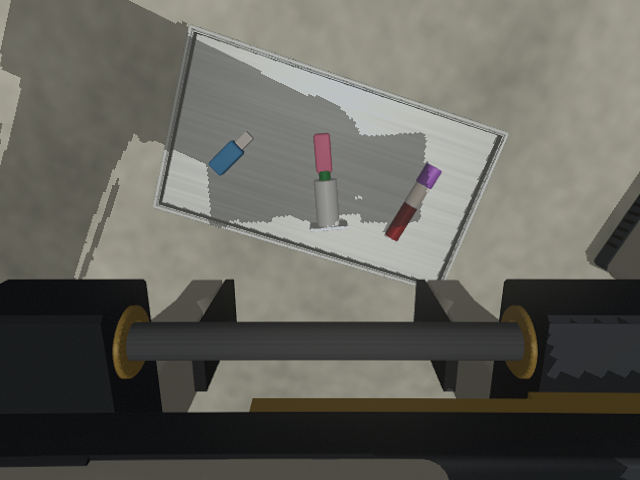

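View pics/t3.png

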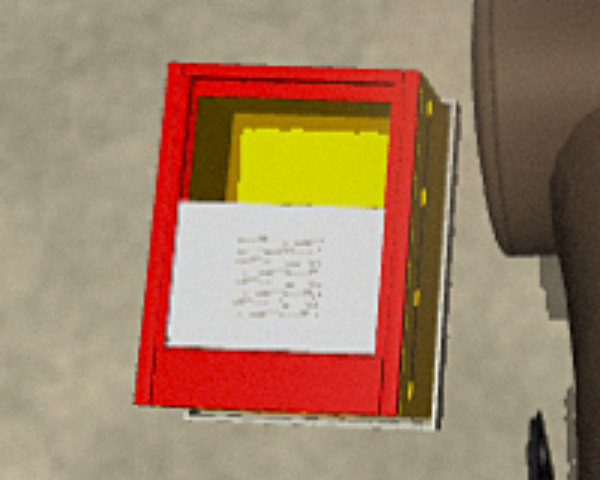

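The wrist view shows the holder upright at about (325,185), aligned with the tool. The tube is at (413,203) and the lancet at (230,153). In the top view the lid is back and the opening is free. I'll half-close the fingers so they clear the tube, then go down.

```bash
python3 -m inch '[0.5,4.5,0,40,0,0,0, 0.5,4.5,0,80,0,0,0, 0.5,4.5,0,110,0,0,0, 0.5,4.5,0,130,0,0,0, 0.5,4.5,0,130,0,0,0]'; python3 -m inch '[0.5,0,0,30,0,0,0, 0.5,0,0,55,0,0,0, 0.5,0,0,70,0,0,0, 0.5,0,0,72,0,0,0, 0.5,0,0,72,0,0,0]'
```

```text
clock: 9.55
tool_pos: [0.5023, -0.2013, 0.2591]
orientation: [-179.8, 0.3, 24.8]
force: [0.2, 0.2, -0.4]
opening: 0.0533
gripper_force: 0.0
clock: 10.05
tool_pos: [0.504, -0.2015, 0.1907]
orientation: [180.0, -0.0, 24.8]
force: [-0.2, -0.1, 0.3]
opening: 0.0439
gripper_force: 0.0
```

```bash
python3 -m inch '[0.5,-2.5,3.5,3,0,0,0, 0.5,-2.5,3.5,7,0,0,0, 0.5,-2.5,3.5,7,0,0,0]'; python3 -m inch '[1,0,0,0,0,0,0, 1,0,0,0,0,0,0, 1,0,0,0,0,0,0, 1,0,0,0,0,0,0, 1,0,0,0,0,0,0]';python3 -m inch '[1,0,0,0,0,0,0, 1,0,0,-5,0,0,0, 1,0,0,-15,0,0,0, 1,0,0,-40,0,0,0, 1,0,0,-80,0,0,0]';python3 -m inch '[1,0,0,-40,0,0,0, 1,0,0,-80,0,0,0, 1,0,0,-120,0,0,0, 1,0,0,-140,0,0,0, 1,0,0,-140,0,0,0]'
python3 - <<'E'
from h import *
np.set_printoptions(precision=4,suppress=True)
p,R,o=tool();print(p,o["orientation"],o["opening"])
w=ctrl.snapshot("wrist");save(w,"w3")
for k in("holder_grip","holder"):print(k,[(q["location"],round(q["p"],2)) for q in ctrl.mark_of(w,k)[:2]])
# opening target: container centre (.534,.223) yaw -6.2, x=52 ; holder centre is 16mm ahead of grip along tool x at yaw 83.8
Rc=Ro.from_euler('z',-6.2,degrees=True).as_matrix()
T=np.array([.534,.223,0])+Rc@np.array([.052,-.016,0]);T[2]=.40
print(T,R.T@(T-p)*1000)
E
```

```text
clock: 10.35
tool_pos: [0.5025, -0.2058, 0.1831]
orientation: [180.0, -0.0, 24.8]
force: [-0.5, -0.6, 0.5]
opening: 0.0439
gripper_force: 0.0
clock: 10.85
tool_pos: [0.5027, -0.2056, 0.183]
orientation: [180.0, -0.0, 24.8]
force: [-0.0, 0.5, 0.7]
opening: 0.0192
gripper_force: 29.4
clock: 11.35
tool_pos: [0.5017, -0.2055, 0.2625]
orientation: [-179.9, 0.2, 24.8]
force: [1.0, 0.2, 0.6]
opening: 0.0189
gripper_force: 29.4
clock: 11.85
tool_pos: [0.503, -0.2057, 0.4076]
orientation: [179.8, -0.4, 24.8]
force: [0.2, 0.8, -1.1]
opening: 0.0188
gripper_force: 29.4
[ 0.503  -0.2057  0.4076] [179.7644  -0.3592  24.8305] 0.018838401351261195
holder_grip [([0.5059, -0.2041, 0.2377], 0.87)]
holder [([0.5153, -0.2011, 0.2214], 0.77)]
[0.584  0.2015 0.4   ] [ 244.4758 -335.584     7.7933]
```

View pics/w3.png

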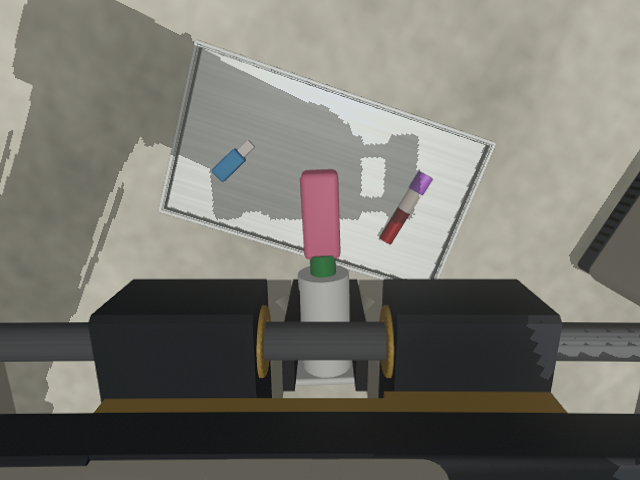

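The holder is firmly gripped, with its pink shield at (320,213), and the tube and lancet haven't moved. Next I'll carry it to the opening.

```bash
python3 -m inch '[1,28,-38,0,0,0,-8, 1,56,-76,0,0,0,-16, 1,84,-114,0,0,0,-24, 1,112,-152,0,0,0,-32, 1,140,-190,0,0,0,-40]'; python3 - <<'E'
from h import *
np.set_printoptions(precision=1,suppress=True)
p,R,o=tool();print(R.T@(np.array([.584,.2015,.40])-p)*1000,o["orientation"])
E
```

```text
clock: 12.5
tool_pos: [0.5497, 0.0274, 0.4017]
orientation: [-179.9, 0.1, 65.1]
force: [0.4, -0.5, 0.4]
opening: 0.0193
gripper_force: 29.4
[172.4 -42.1   1.5] [-179.9    0.1   65.1]
```

```bash
python3 -m inch '[1,48,-12,0,0,0,-8, 1,95,-24,0,0,0,-16, 1,140,-34,0,0,0,-18.5, 1,172,-42,0,0,0,-18.5, 1,172,-42,0,0,0,-18.5]'; python3 - <<'E'
from h import *
np.set_printoptions(precision=4,suppress=True)
p,R,o=tool();print(R.T@(np.array([.584,.2015,.325])-p)*1000,o["orientation"])
t=ctrl.snapshot("scene");w=ctrl.snapshot("wrist")
for n,b in(("s",t),("w",w)):
  for k in("holder_grip","holder","opening"):print(n,k,[(q["location"],round(q["p"],2)) for q in ctrl.mark_of(b,k)[:2]])
save(w,"w4")
E
```

```text
clock: 13.0
tool_pos: [0.5855, 0.2029, 0.4005]
orientation: [-179.9, 0.1, 83.5]
force: [0.3, 0.1, -1.0]
opening: 0.0193
gripper_force: 29.4
[-1.398  -1.1629 75.4578] [-179.8566    0.1143   83.4932]
s holder_grip [([0.5885, 0.2033, 0.2345], 0.58)]
s holder []
s opening [([0.5893, 0.2162, 0.14], 0.93)]
w holder_grip [([0.5854, 0.198, 0.231], 0.6)]
w holder [([0.5855, 0.2135, 0.2166], 0.76)]
w opening [([0.5844, 0.2205, 0.1404], 0.75)]
```

View pics/w4.png

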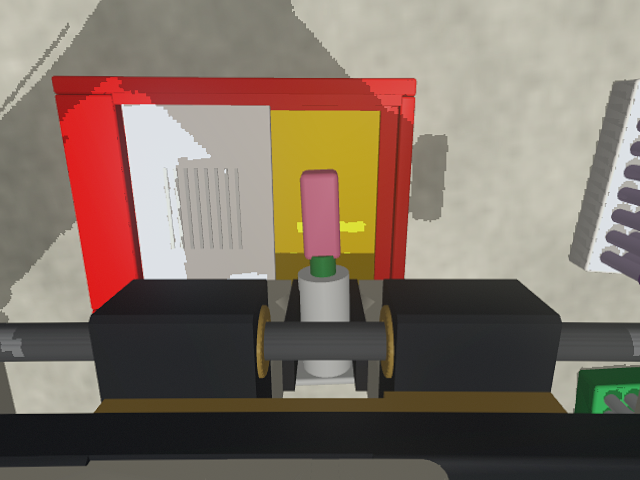

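The holder at (320,215) sits centred over the opening (columns 272–378). I'll lower it to the rim and release it.

```bash
python3 -m inch '[1,-1,0,30,0,0,0, 1,-1,0,55,0,0,0, 1,-1,0,72,0,0,0, 1,-1,0,77,0,0,0, 1,-1,0,77,0,0,0]'; python3 -m inch '[0.6,0,0,0,0,0,0, 0.6,0,0,0,0,0,0, 0.6,0,0,0,0,0,0, 0.6,0,0,0,0,0,0, 0.6,0,0,0,0,0,0]'; python3 -m inch '[0.6,0,0,-30,0,0,0, 0.6,0,0,-60,0,0,0, 1,0,0,-70,0,0,0, 1,0,0,-70,0,0,0]'
python3 - <<'E'
from h import *
np.set_printoptions(precision=4,suppress=True)
w=ctrl.snapshot("wrist");t=ctrl.snapshot("top")
for n,b in(("w",w),("t",t)):
  for k in("holder",):print(n,k,[(q["location"],round(q["p"],2)) for q in ctrl.mark_of(b,k)[:2]])
save({"frame":np.hstack([w["frame"][:,:440],cv2.resize(t["frame"][200:360,100:220],(360,480))])},"w5")
p,R,o=tool();Rc=Ro.from_euler('z',-6.2,degrees=True).as_matrix()
T=np.array([.534,.223,0])+Rc@np.array([-.021,0,0]);T[2]=.36
print(T,R.T@(T-p)*1000,o["orientation"])
E
```

```text
clock: 13.9
tool_pos: [0.5851, 0.1977, 0.3256]
orientation: [-180.0, 0.0, 83.3]
force: [-0.4, 0.1, 1.1]
opening: 0.0192
gripper_force: 29.4
clock: 14.4
tool_pos: [0.5851, 0.1982, 0.3262]
orientation: [180.0, -0.0, 83.3]
force: [0.2, -0.5, -0.5]
opening: 0.0354
gripper_force: 0.0
clock: 14.8
tool_pos: [0.5853, 0.1983, 0.3978]
orientation: [179.8, -0.1, 83.3]
force: [0.5, 0.4, 0.2]
opening: 0.0239
gripper_force: 0.0
w holder [([0.5897, 0.2082, -0.0003], 0.6)]
t holder [([0.5886, 0.2091, 0.0059], 0.61), ([0.5, -0.116, 0.0019], 0.57)]
[0.5131 0.2253 0.36  ] [ 18.7689 -74.2306  34.4489] [-179.8881    0.0749   83.2979]
```

View pics/w5.png

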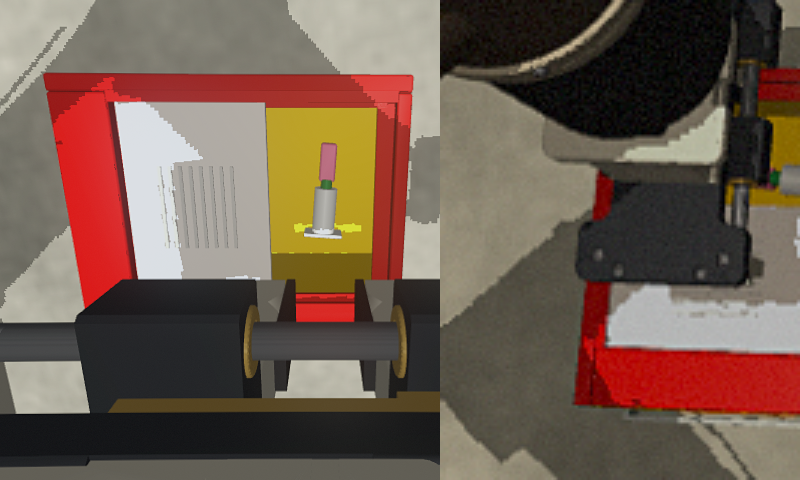

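The left part of the picture shows the holder lying inside the container at (325,190). With the fingers shut, I'll go over the lid and press on it.

```bash
python3 -m inch '[1,10,-40,0,0,0,0, 1,19,-74,0,0,0,0, 1,19,-74,34,0,0,0, 1,19,-74,60,0,0,0, 1,19,-74,75,0,0,0]';  python3 -m inch '[1,0,0,0,0,0,0, 1,0,0,2,0,0,0, 1,0,0,4,0,0,0, 1,0,0,4,0,0,0]'
```

```text
clock: 15.5
tool_pos: [0.5126, 0.2253, 0.3178]
orientation: [-179.8, 0.2, 83.3]
force: [-0.3, 0.4, 1.2]
opening: 0.0004
gripper_force: 0.0
clock: 15.9
tool_pos: [0.514, 0.2257, 0.3173]
orientation: [180.0, -0.0, 83.3]
force: [0.0, -0.7, -0.9]
opening: 0.0006
gripper_force: 0.0
```

```bash
python3 -m inch '[1,0,0,1,0,0,0, 1,0,0,2.5,0,0,0, 1,0,0,2.5,0,0,0]';  python3 -m inch '[1,0,0,1,0,0,0, 1,0,0,1,0,0,0]'; python3 -m inch '[1,0,0,1,0,0,0, 1,0,0,1,0,0,0]'
```

```text
clock: 16.2
tool_pos: [0.5138, 0.2256, 0.3144]
orientation: [180.0, -0.0, 83.3]
force: [-0.1, -0.1, 1.4]
opening: 0.0007
gripper_force: 0.0
clock: 16.4
tool_pos: [0.514, 0.2257, 0.3139]
orientation: [180.0, -0.0, 83.3]
force: [-0.2, -0.8, 3.9]
opening: 0.0005
gripper_force: 2.0
clock: 16.6
tool_pos: [0.5143, 0.2256, 0.3139]
orientation: [179.9, -0.0, 83.3]
force: [-1.5, -2.4, 11.0]
opening: 0.0002
gripper_force: 5.1
```

```bash
python3 -m inch '[1,0,3,0,0,0,0, 1,0,8,0,0,0,0, 1,0,14,0,0,0,0, 1,0,20,0,0,0,0, 1,0,26,0,0,0,0]'; python3 -m inch '[1,0,6,0,0,0,0, 1,0,12,0,0,0,0, 1,0,18,0,0,0,0, 1,0,24,0,0,0,0, 1,0,30,0,0,0,0]'; python3 -m inch '[1,0,4,0,0,0,0, 1,0,8,0,0,0,0, 1,0,11,0,0,0,0, 1,0,14,0,0,0,0, 1,0,14,0,0,0,0]'
```

```text
clock: 17.1
tool_pos: [0.5401, 0.2225, 0.3138]
orientation: [179.9, -0.0, 83.3]
force: [-2.3, -1.0, 9.7]
opening: 0.0002
gripper_force: 5.2
clock: 17.6
tool_pos: [0.5699, 0.219, 0.3138]
orientation: [179.9, -0.0, 83.3]
force: [-2.5, -1.7, 10.1]
opening: 0.0005
gripper_force: 5.0
clock: 18.1
tool_pos: [0.5841, 0.2174, 0.3139]
orientation: [179.9, -0.0, 83.3]
force: [-0.4, -2.3, 7.8]
opening: 0.0004
gripper_force: 4.2
```

```bash
python3 -m inch '[1,0,2,0,0,0,0, 1,0,3,0,0,0,0]'; python3 -m inch '[1,0,1.5,0,0,0,0, 1,0,3,0,0,0,0]'; python3 -m inch '[1,0,1.5,0,0,0,0, 1,0,3,0,0,0,0]'
```

```text
clock: 18.3
tool_pos: [0.5857, 0.2171, 0.3138]
orientation: [-180.0, -0.0, 83.3]
force: [-12.1, 0.5, 16.8]
opening: 0.0002
gripper_force: 8.1
clock: 18.5
tool_pos: [0.588, 0.217, 0.3138]
orientation: [-179.9, 0.0, 83.3]
force: [-13.1, 1.5, 15.9]
opening: 0.0004
gripper_force: 8.1
clock: 18.7
tool_pos: [0.5909, 0.2166, 0.3138]
orientation: [-179.9, 0.0, 83.3]
force: [-12.8, 2.8, 15.1]
opening: 0.0002
gripper_force: 7.9
```

Horizontal force jumped to 12 N, so the lid is at its stop and the finger is slipping on it. I'll lift off, back away and check.

```bash
python3 -m inch '[1,0,0,-10,0,0,0, 1,0,0,-50,0,0,0, 1,0,-45,-90,0,0,0, 1,-50,-45,-90,0,0,0, 1,-100,-45,-90,0,0,0]'; python3 -m inch '[1,-50,0,0,0,0,0, 1,-100,0,0,0,0,0, 1,-150,0,0,0,0,0, 1,-200,0,0,0,0,0, 1,-200,0,0,0,0,0]'
python3 - <<'E'
from h import *
np.set_printoptions(precision=4,suppress=True)
s=ctrl.snapshot("scene");t=ctrl.snapshot("top")
for b in(s,t): print([(q["location"],round(q["p"],2)) for q in ctrl.mark_of(b,"lid_pad")[:1]],axis(b,"lid",.1355),axis(b,"sample",.01),axis(b,"lancet",.013))
save({"frame":np.hstack([cv2.resize(t["frame"][200:360,130:250],(360,480)),cv2.resize(s["frame"][100:225,240:385],(420,480))])},"t6")
E
```

```text
clock: 19.2
tool_pos: [0.5351, 0.1238, 0.4046]
orientation: [179.8, -0.1, 83.5]
force: [0.7, -0.5, 0.9]
opening: 0.0006
gripper_force: 0.0
clock: 19.7
tool_pos: [0.5115, -0.0798, 0.4027]
orientation: [180.0, 0.0, 83.0]
force: [0.7, -0.1, 0.5]
opening: 0.0002
gripper_force: 0.0
[([0.5837, 0.2193, 0.1366], 0.65)] (0.64, array([586.5, 221.7]), array([118.8,  83.1]), 84.1) (0.95, array([ 528.3, -279.4]), array([18.2, 77.4]), 86.2) (0.68, array([ 505.9, -120.2]), array([20.1, 48.4]), 68.4)
[] None (0.74, array([ 527.9, -277.7]), array([14.3, 71.8]), 84.7) None
```

View pics/t6.png

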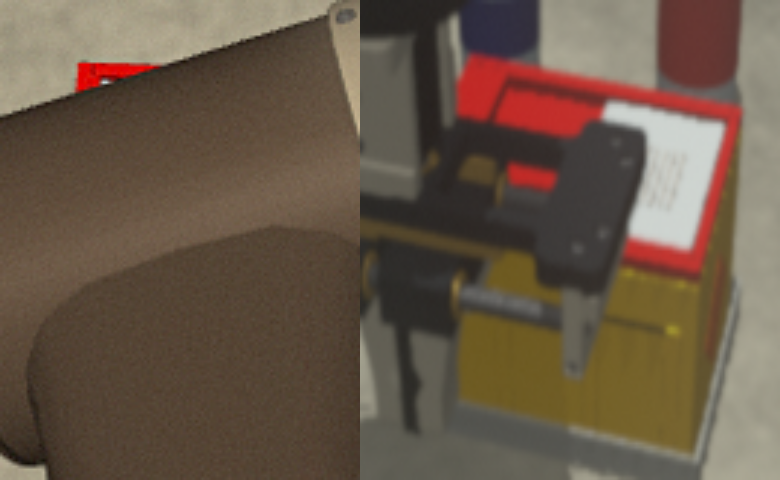

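The right part of the picture shows the lid flush with the red front rim. The scene measurement puts it 71–72 mm from its back position, so it is shut. The arm touches nothing.

```bash
python3 -c "
from plant import ctrl
print(ctrl.close_job())"
```

```text
the job is handed in; nothing more can be done
None
```

The needle holder is inside the sharps container and the lid is slid fully shut. The tube and lancet are still in the tray, nothing went near the jar, and the job was handed in at about 20 s of the 61 s allowed, though no verdict was returned.

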